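# Park the cutter head of the rotary trimmer behind its spring catch

### The job

The swatches are cut, so park the trimmer's cutter head at the catch end of its rail: hold the catch's spring plate down with a fingertip and, keeping it down, push the head by its side lug past the catch nose and all the way to the end bracket. Then let go, so that the catch springs up behind the lug and locks the head in. Just press and push: do not grip or pinch the head, and leave everything else on the table where it is.

Things in the scene. Friction and masses are not known exactly. Their poses are not given: they have to be found in the camera images.
- trimmer: Rotary trimmer, fixed: white board 260 x 600 mm, top 18 mm above the table (own x -140 to +120), aluminium rail 24 mm wide, 52 to 70 mm up, between two black end brackets 84 mm high. Origin on the table under the rail's middle; own y along the rail to the catch end, own x square to it, away from the robot (yaw within 0.2 rad). The catch is on the far side (+x) of the rail, near the +y end.
- cutter (a joint): Travel of the cutter head along the rail, m, growing towards the catch end: 0 at the open end, 0.351 where its lug meets the catch nose, 0.387 where the lug has just cleared the nose, 0.394 home on the end bracket's bumper. Sliding friction about 2.5 N; it stays where it is left. In the trimmer's frame the head's middle is at y = travel - 197 mm.
- head_top (a point): Middle of the top of the cutter head: a grey block 100 mm long (along the rail), 60 mm wide, straddling the rail and captive on it, top 85 mm above the table, about 0.35 kg. Its near side has a round black blade guard; its far side has, flush with the back end, the side lug.
- lug_back (a point): Middle of the flat back face of the lug, the face to push (it looks to -y of the trimmer). The lug is a plain block sticking out 52 mm from the head, over the catch: trimmer x +26 to +78 mm, 24 mm long along the rail, 48 to 66 mm above the table (a 2 mm rib on top). This point: trimmer x +63 mm, 57 mm above the table, y = travel - 247 mm.
- catch (a joint): How far the catch plate is pressed down, m: 0 up, 0.012 at its lower stop. The spring pushes back with about 4 N at first and 8 N at the stop and lifts it again when let go. Pressed 6 mm, the nose is level with the lug's underside; 9 to 10 mm lets the lug pass freely.
- plate_top (a point): Point on top of the catch's steel thumb plate: trimmer x +63, y +70 mm, 40 mm above the table when up; it sinks with the plate. Plate: x +30 to +80, y +40 to +170 mm, 8 mm thick. Its strip x +46 to +80 is flat all along, so a fingertip can slide on it while pushing the lug. With the head at the nose, y +40 to +104 is free behind the lug. A lip 26 mm high runs along the outer edge, x +83 to +86.
- nose_top (a point): Middle of the top of the catch nose: a square steel block 12 x 12 mm on the plate, beside the rail (trimmer x +32 to +44, y +128 to +140 mm), 54 mm above the table when up, 14 mm above the plate. It goes down with the plate and does not yield sideways.
- spool: Small spool of blue thread, 34 mm wide, 44 mm high, standing on the trimmer's board; bystander; origin under its foot.
- weight: Round dark pattern weight with a knob, 52 mm wide, 50 mm high, bystander; origin under its foot.
- tin: Flat round pin tin, 66 mm wide, 28 mm high, bystander; origin under its foot.
- calculator: Black desk calculator, 150 x 105 x 21 mm, bystander; origin under its middle.
- shears: Tailor's shears lying flat, about 210 mm long, 12 mm high, bystander; origin at the pivot, on the table.
- cone: Off-white thread cone, 76 mm wide, 141 mm high, bystander; origin under its foot.

How it is judged (in metres and radians):
On the way:
1. a finger holds the catch plate down while the lug goes over the nose (value of joint catch above 0.005 m and contact force between the fingers and catch above 0.5 N and value of joint cutter between 0.353 and 0.3895 m), for 0.1 s.
At the end, for the whole second after the job is handed in: The cutter head is at rest at the catch end of the rail, within 6 mm of the end bracket's bumper (travel over 388 mm), and the catch has sprung up behind the lug (within 2 mm of fully up) (value of joint cutter above 0.388 m and value of joint catch below 0.002 m and velocity of joint cutter between -0.01 and 0.01 m/s); the robot touches nothing.
It fails at once if the head or its lug is pinched between the fingers ((contact force between the fingers and cutter_c4 above 1 N and contact force between the fingers and cutter_c5 above 1 N) or (contact force between the fingers and cutter_c2 above 1 N and (contact force between the fingers and cutter_c1 above 1 N or contact force between the fingers and cutter_c3 above 1 N))).
It fails at once if a bystander is picked up, carried or pushed out of its place (more than 20 mm) (distance of any of cone, spool, weight, tin, calculator, shears from where it was at the start of the episode above 0.02 m).
It also fails if it takes over 38 s, if anything falls off the work surface, if the arm or the gripper's body presses on something with over 40 N, if the wrist force passes 120 N, or if a joint passes its speed limit or range.

### The arm

A 6-joint arm with a two-finger parallel gripper is mounted at the origin on the work surface. World frame = base frame: x ahead of the robot, y to its left, z up, the work surface at z = 0. Lengths are in m, angles in degrees, forces in N, time in s.
With the tool pointing down it reaches from about 0.4 to 0.825 m from the base axis. Payload 7 kg.
Tool frame: the origin (TCP) lies at the very end of the fingers, on their centre line; the grasp point (between the pads) lies 19 mm behind it; z points along the fingers, y is the line along which they close (so a half turn about z gives the same grasp; the last joint's range is limited). The gripper opens to 88 mm and grips with 3 to 60 N. Pads are 19 mm wide; open, the fingers measure 130 mm over their backs; the gripper's body (78 mm by 193 mm) begins 47 mm behind the grasp point.
Start: joints at [83.715, 20.546, 0.682, 0, -70.136, -16.507], TCP at [0.261, 0.622, 0.227] pointing down, gripper open.
Joint ranges: [-176.03, 176.03], [-82.01, 121.73], [-58.28, 71.71], [-173.87, 95.51], [-174.79, -0.11], [-173.66, 173.66]. Speed limits (degrees/s): [136.94, 136.94, 172.46, 180, 180, 180].

### API

Orientations are given as [roll, pitch, yaw] about the fixed x, y, z axes, in that order (R = Rz(yaw) Ry(pitch) Rx(roll)).
In Python, from plant import get_state, imaging, r, finder gives the robot as it stands.
- The arm moves only by the shell command python3 -m handwheel 'ROWS' [FORCE]. ROWS is JSON, a list of rows, each a list of 5 numbers: the closure, from 0 (fully open) to 1 (shut), then the shift along the world's x, y, z in cm, then the turn about the world's z in degrees. A call has 1 to 8 rows; each row is the pose to reach, as a shift and turn from the pose commanded when the call began; what a row does not reach only later rows make up. A row lasts 1/8 s, in which the tool goes at most 62.5 mm and 10.7 degrees, less where a joint would pass 70% of its speed; a pose out of reach is approached as far as the arm can. A call with a gripper value outside its range is refused whole. The fingers move at their own pace and stop on an object; FORCE is the grip in N (left out, the last holds). Time passes only in rows, so rows that repeat a pose let the fingers close. It gives the time, the measured TCP pose, the force, the opening and the grip force at its end, in the units of the state.
- get_state(): the state, without advancing time (a new reading comes with each control period).
- imaging.capture(name): name is "scene" or "top" or "wrist"; returns (picture, depth): 384x512x3 uint8, red, green, blue; 384x512 float32, m along the optical axis (not along the pixel's ray), 0 where there is no reading.
- imaging.get_calibration(name): a dict with "fx", "fy", "cx", "cy" (pixels), "rvec" (rotation vector, rad) and "tvec" (3), from world to camera coordinates, as OpenCV has them; the wrist camera has in their place "hand_eye" (4x4, takes a point from camera to tool coordinates, whose origin is the TCP and whose axes are the flange's). Camera axes: x right, y down, z forward; pixel columns grow to the right and rows downward; lengths in m; the calibration is good to about 2 mm. A picture is of the moment at which its call begins: read the wrist's pose just before it. get_calibration takes no time and is no camera call.
- r.close_job(): hands the job in; it is judged then, once.
Trained networks look in the newest picture that a camera, given by its name, has taken for a name from the list of things; names that differ only in an ending like _2 or _b are one class to them, and where a whole thing is asked for, a point or a joint stands for the part that bears it (a point fixed in the world has none). Each returns a list of dicts, best first, with "p" (0 to 1); they miss things now and then, are a little off and sometimes report something else, mostly with a low value. They report only what shows in the picture. A call takes as long as a camera call.
- finder.cut_out(camera, query): "region" (384x512 bool, what is visible of it) and "pixel" ([column, row] in pixels, amid what is visible of it).
The state is a dict: "time_s": time; "joints": joint angles; "qd": joint speeds; "joint_torque": joint torques, N m; "tcp_pos": TCP position; "eef_rot": TCP orientation; "contact_force": force on the tool from outside, world axes, zero at the start; "moment": the same for the moment, N m; "gripper_width": finger opening in m; "gripper_force": force on a finger pad.
Only numpy, scipy, OpenCV 4.12 (cv2) and the standard library are available. Lean on these libraries where they do the work, as an engineer would, in place of code of your own. Each camera call takes 0.05 s, during which the arm holds its last target. There are 200 camera calls.

## Working session

There is one attempt and no reset: what is moved stays moved. The work goes in short steps, Python scripts to look and compute and a shell command to move; the robot and the scene stay as the last step left them, time stands still between calls to the robot, and variables do not carry over. Pictures are saved under pics/ and viewed, at most 10 in all, crops included, and the job is handed in when it is done.

```bash
mkdir -p pics; cat > h.py <<'E'
import numpy as np,cv2
from plant import get_state,imaging,r,finder
def world(cam,dep,st=None):
    c=imaging.get_calibration(cam); h,w=dep.shape
    u,v=np.meshgrid(np.arange(w),np.arange(h))
    P=np.stack([(u-c['cx'])/c['fx']*dep,(v-c['cy'])/c['fy']*dep,dep],-1)
    R=cv2.Rodrigues(np.array(c['rvec'],float))[0]; t=np.array(c['tvec'],float).ravel()
    W=(P-t)@R; W[dep==0]=np.nan
    return W
E
python3 - <<'E'
from h import *
print(get_state())
for c in('top','scene'):
    im,d=imaging.capture(c); cv2.imwrite(f'pics/{c}0.png',im[:,:,::-1]); W=world(c,d); np.save(c,W)
    for q in('trimmer','head_top','lug_back','plate_top','nose_top','spool','weight','cone','tin'):
        for o in finder.cut_out(c,q)[:1]:
            m=o['region']; print(c,q,round(o['p'],2),o['pixel'],m.sum(),np.round(np.nanmedian(W[m],0),3), np.round(np.nanpercentile(W[m],[3,97],axis=0),3).tolist())
E
```

```text
{'time_s': 0.0, 'joints': array([ 8.37167915e+01,  2.05896319e+01,  6.32904178e-01, -1.94803914e-02,
       -7.01359683e+01, -1.65076236e+01]), 'qd': array([-0.00359559, -0.00135523, -0.07114872,  0.05195195, -0.00787022,
       -0.00264612]), 'joint_torque': array([ 8.32399819e-04, -5.82725751e+01,  2.93051648e+01,  6.99758291e+00,
        6.78404438e-03, -1.48048230e-04]), 'tcp_pos': array([0.26130376, 0.62183071, 0.22563845]), 'eef_rot': array([ 1.79905921e+02, -8.78333969e-03, -2.27974590e+01]), 'contact_force': array([ 0.01526182,  0.32390658, -0.2019117 ]), 'moment': array([-0.07824412,  0.04554924, -0.02456724]), 'gripper_force': 0.0, 'gripper_width': 0.08756341690631866}
top trimmer 0.62 [246.3, 223.1] 13737 [ 0.47  -0.027  0.019] [[0.352, -0.307, 0.013], [0.594, 0.252, 0.084]]
top head_top 0.61 [243.2, 216.6] 702 [ 0.486 -0.027  0.08 ] [[0.445, -0.064, 0.058], [0.548, 0.026, 0.088]]
top lug_back 0.68 [243.2, 212.9] 712 [ 0.485 -0.025  0.08 ] [[0.442, -0.064, 0.058], [0.552, 0.026, 0.088]]
top plate_top 0.74 [217.5, 203.9] 539 [0.535 0.079 0.04 ] [[0.514, 0.019, 0.036], [0.55
[... 780 characters left out ...]
] 208 [0.395 0.14  0.047] [[0.354, 0.088, 0.019], [0.404, 0.15, 0.065]]
scene plate_top 0.93 [296.4, 224.9] 578 [0.539 0.087 0.042] [[0.513, 0.019, 0.037], [0.562, 0.143, 0.051]]
scene nose_top 0.81 [295.2, 224.4] 613 [0.54  0.087 0.042] [[0.513, 0.019, 0.022], [0.563, 0.143, 0.051]]
scene spool 0.59 [348.1, 215.6] 184 [0.396 0.141 0.047] [[0.379, 0.124, 0.021], [0.404, 0.15, 0.066]]
scene weight 0.86 [280.8, 257.8] 343 [0.665 0.159 0.027] [[0.64, 0.137, 0.009], [0.682, 0.174, 0.052]]
scene cone 0.89 [200.2, 183.4] 756 [ 0.684 -0.22   0.072] [[0.654, -0.249, 0.011], [0.707, -0.208, 0.135]]
scene tin 0.61 [224.5, 216.5] 354 [ 0.675 -0.074  0.03 ] [[0.643, -0.111, 0.007], [0.7, -0.055, 0.033]]
```

```bash
python3 - <<'E'
from h import *
a=cv2.imread('pics/top0.png')[110:310,100:380];cv2.imwrite('pics/a.png',cv2.resize(a,None,fx=2.8,fy=2.8,interpolation=cv2.INTER_CUBIC))
for c in('top','scene'):
    W=np.load(c+'.npy').reshape(-1,3); W=W[~np.isnan(W[:,0])]
    b=W[(abs(W[:,2]-.018)<.004)&(W[:,0]>.3)&(W[:,0]<.64)&(abs(W[:,1])<.35)]
    rect=cv2.minAreaRect(b[:,:2].astype(np.float32)*1000);print(c,'board',len(b),rect)
    q=W[(abs(W[:,2]-.070)<.003)&(W[:,0]>.4)&(W[:,0]<.56)&(abs(W[:,1])<.33)]
    q=q[(abs(q[:,1]+.02)>.08)]
    for _ in range(4):
        k=np.polyfit(q[:,1],q[:,0],1); e=q[:,0]-np.polyval(k,q[:,1]); q=q[abs(e)<.016]
    print('rail',len(q),k,q[:,1].min(),q[:,1].max(),np.percentile(e,[2,98]))
    psi=-np.arctan(k[0]); ex=np.array([np.cos(psi),np.sin(psi)]);ey=np.array([-ex[1],ex[0]])
    o=np.array([k[1],0]); L=np.c_[(W[:,:2]-o)@ex,(W[:,:2]-o)@ey,W[:,2]]
    def ext(n,m): print(n,m.sum(),np.round(np.percentile(L[m][:,:2],[1,50,99],axis=0)*1000,1).tolist())
    print('yaw',psi)
    ext('head',(abs(L[:,2]-.085)<.004)&(abs(L[:,0])<.05)&(abs(L[:,1])<.2))
    ext('lug',(L[:,2]>.057)&(L[:,2]<.072)&(L[:,0]>.038)&(L[:,0]<.08)&(abs(L[:,1])<.2))
    ext('plate',(abs(L[:,2]-.04)<.004)&(L[:,0]>.03)&(L[:,0]<.082)&(abs(L[:,1])<.2))
    ext('brkt+',(L[:,2]>.079)&(L[:,2]<.09)&(abs(L[:,0])<.1)&(L[:,1]>.2)&(L[:,1]<.35))
    ext('brkt-',(L[:,2]>.079)&(L[:,2]<.09)&(abs(L[:,0])<.1)&(L[:,1]<-.2)&(L[:,1]>-.35))
    ext('board',(abs(L[:,2]-.018)<.004)&(abs(L[:,0])<.16)&(abs(L[:,1])<.33))
E
```

```text
top board 9418 ((492.34844970703125, 13.320037841796875), (301.3839416503906, 679.5870361328125), 1.5650334358215332)
rail 609 [-0.02755205  0.48216414] -0.27797865988477255 0.22403859038034987 [-0.01157798  0.01098104]
yaw 0.027545076945867372
head 290 [[-22.9, -63.6], [0.0, -15.9], [22.6, 26.5]]
lug 84 [[38.3, -66.1], [57.8, -55.8], [78.2, -45.5]]
plate 512 [[30.3, 14.1], [55.7, 75.9], [79.7, 140.7]]
brkt+ 290 [[-33.8, 224.5], [0.6, 246.2], [32.9, 269.6]]
brkt- 291 [[-33.6, -323.9], [0.8, -300.5], [33.8, -277.9]]
board 9185 [[-137.9, -319.4], [-34.9, -44.9], [117.7, 322.5]]
scene board 5808 ((474.89251708984375, 11.957061767578125), (263.6251525878906, 682.177001953125), 1.9861899614334106)
rail 436 [-0.03200183  0.48814698] -0.2822727564962392 0.2741285182247784 [-0.01308019  0.01030494]
yaw 0.03199091361895083
head 261 [[-26.7, -62.2], [2.0, -12.4], [21.2, 30.2]]
lug 96 [[38.7, -69.1], [60.3, -49.8], [75.4, -34.6]]
plate 487 [[30.4, 15.7], [56.2, 85.0], [77.3, 143.1]]
brkt+ 358 [[-33.8, 226.6], [3.3, 252.2], [31.7, 272.5]]
brkt- 143 [[-36.5, -325.0], [0.6, -292.5], [30.1, -273.9]]
board 5543 [[-134.8, -310.3], [37.1, 80.5], [116.6, 325.0]]
```

View pics/a.png

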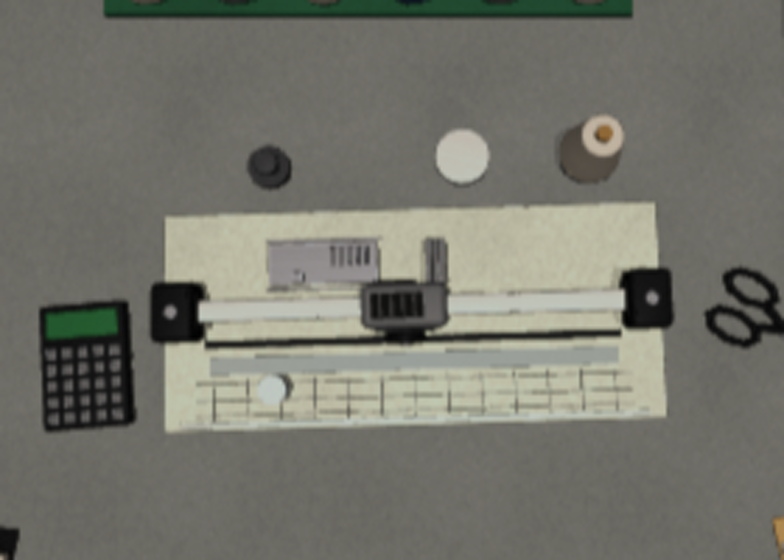

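The top view shows the trimmer with +y to the left. The catch plate is at (320,262) in the crop and the lug at (435,260), with the head at about 0.206 travel. I'll close the fingers, fly there and refine with the wrist camera.

```bash
python3 -m handwheel '[[1,2,-5,1,8],[1,4,-11,2,16],[1,7,-17,3,24.4],[1,10,-23,4,24.4],[1,13,-29,5,24.4],[1,16,-35,5,24.4],[1,19,-41,5,24.4],[1,22,-47,5,24.4]]' 10; python3 -m handwheel '[[1,2,-6,0,0],[1,4,-12,0,0],[1,5,-18,0,0],[1,5,-18,0,0],[1,5,-18,0,0]]'; cat > w.py <<'E'
from h import *
import sys
from scipy.spatial.transform import Rotation as Ro
def wrist(tag):
    s=get_state(); im,d=imaging.capture('wrist'); c=imaging.get_calibration('wrist')
    cv2.imwrite(f'pics/{tag}.png',im[:,:,::-1])
    h,w=d.shape;u,v=np.meshgrid(np.arange(w),np.arange(h))
    P=np.stack([(u-c['cx'])/c['fx']*d,(v-c['cy'])/c['fy']*d,d],-1)
    H=np.array(c['hand_eye']); T=P@H[:3,:3].T+H[:3,3]
    W=T@Ro.from_euler('xyz',s['eef_rot'],degrees=True).as_matrix().T+s['tcp_pos']; W[d==0]=np.nan
    print(np.round(s['tcp_pos'],4),np.round(s['eef_rot'],2),np.round(s['contact_force'],1)); return W
psi=.0285; ex=np.array([np.cos(psi),np.sin(psi)]);ey=np.array([-ex[1],ex[0]])
O=np.array([.4850,-.027])
W=wrist(sys.argv[1]).reshape(-1,3);W=W[~np.isnan(W[:,0])]
q=W[(abs(W[:,2]-.070)<.004)&(W[:,0]>.45)&(W[:,0]<.53)&(W[:,1]>.03)&(W[:,1]<.19)]
if len(q)>50:
    for _ in range(3):
        k=np.polyfit(q[:,1],q[:,0],1); e=q[:,0]-np.polyval(k,q[:,1]); q=q[abs(e)<.015]
    print('rail',len(q),k)
L=np.c_[(W[:,:2]-O)@ex,(W[:,:2]-O)@ey,W[:,2]]
def ext(n,m):
    if m.sum()>20: print(n,m.sum(),np.round(np.percentile(L[m],[1,50,99],axis=0)*1000,1).tolist())
ext('head',(abs(L[:,2]-.085)<.004)&(abs(L[:,0])<.05)&(abs(L[:,1])<.22))
ext('lug',(L[:,2]>.060)&(L[:,2]<.072)&(L[:,0]>.042)&(L[:,0]<.075)&(abs(L[:,1])<.2))
ext('plate',(abs(L[:,2]-.04)<.004)&(L[:,0]>.022)&(L[:,0]<.081)&(abs(L[:,1])<.2))
ext('brkt+',(L[:,2]>.080)&(L[:,2]<.088)&(abs(L[:,0])<.06)&(L[:,1]>.24)&(L[:,1]<.35))
ext('lip',(L[:,2]>.055)&(L[:,2]<.07)&(L[:,0]>.078)&(L[:,0]<.1)&(L[:,1]>.04)&(L[:,1]<.17))
ext('board',(abs(L[:,2]-.018)<.005)&(L[:,0]>.09)&(L[:,0]<.14)&(abs(L[:,1])<.2))
E
python3 w.py w1
```

```text
time_s: 2.0
tcp_pos: [0.4682, 0.1783, 0.2771]
eef_rot: [-180.0, -0.1, 1.6]
contact_force: [0.7, 1.0, -0.0]
gripper_width: 0.0134
gripper_force: 0.0
time_s: 2.62
tcp_pos: [0.5175, -0.0002, 0.2765]
eef_rot: [-180.0, -0.0, 1.5]
contact_force: [0.2, 0.5, 0.2]
gripper_width: 0.0004
gripper_force: 0.0
[ 5.175e-01 -2.000e-04  2.765e-01] [-1.7999e+02 -1.0000e-02  1.5300e+00] [0.2 0.5 0.2]
rail 2431 [-0.02777564  0.4834796 ]
head 2660 [[-23.2, -35.3, 81.1], [0.2, 10.2, 83.9], [20.8, 54.6, 87.7]]
lug 583 [[42.9, -39.8, 61.6], [58.7, -27.5, 67.3], [74.9, -16.2, 70.5]]
plate 3855 [[29.5, 42.1, 39.2], [55.2, 103.7, 41.2], [77.7, 169.1, 43.1]]
brkt+ 2084 [[-33.7, 251.9, 80.4], [1.7, 272.0, 84.9], [31.6, 297.8, 87.5]]
board 7030 [[90.1, -196.1, 16.4], [104.4, 1.1, 19.0], [118.4, 196.0, 20.9]]
```

View pics/w1.png

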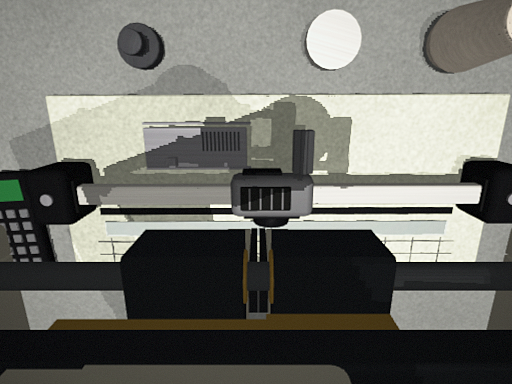

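The wrist view shows the head at (270,195), the lug at (303,150) and the free plate at (190,145). The frame agrees with the top camera: O=(0.484,-0.027), yaw 1.6°. Next I go down behind the lug.

```bash
python3 -m handwheel '[[1,1.6,-5,0,0],[1,3.2,-10.5,0,0],[1,3.2,-10.5,-6,0],[1,3.2,-10.5,-12,0],[1,3.2,-10.5,-18,0],[1,3.2,-10.5,-22.4,0],[1,3.2,-10.5,-22.4,0]]'; python3 -m handwheel '[[1,0,0.5,0,0],[1,0,1,0,0],[1,0,1.5,0,0],[1,0,2,0,0],[1,0,2.5,0,0],[1,-0.1,3,0,0],[1,-0.1,3.5,0,0],[1,-0.1,4,0,0]]'
```

```text
time_s: 3.55
tcp_pos: [0.5473, -0.1037, 0.0497]
eef_rot: [180.0, 0.4, 1.7]
contact_force: [-0.1, -0.5, 0.7]
gripper_width: 0.0006
gripper_force: 0.0
time_s: 4.55
tcp_pos: [0.5486, -0.0647, 0.0525]
eef_rot: [180.0, 0.0, 1.6]
contact_force: [0.2, -2.4, 0.6]
gripper_width: 0.0003
gripper_force: 1.4
```

```bash
sed -i 's/O=np.array.*/O=np.array([.4842,-.027])/; s/psi=.0285/psi=.0278/' w.py; echo "s=get_state();p=s['tcp_pos'][:2]-O;print('tcp local',np.round([p@ex*1e3,p@ey*1e3],1),s['contact_force'])">>w.py; python3 w.py w2
```

```text
[ 0.5486 -0.0647  0.0525] [179.99   0.     1.61] [ 0.2 -2.4  0.6]
rail 180 [-0.45746641  0.52681911]
lug 262 [[67.3, -45.9, 60.1], [71.9, -38.7, 66.6], [73.9, -29.2, 71.9]]
plate 6844 [[44.8, 40.5, 36.9], [63.9, 74.8, 41.3], [79.7, 110.4, 42.9]]
board 24470 [[90.3, -194.9, 15.9], [105.5, -38.4, 19.0], [119.6, 118.9, 20.5]]
tcp local [ 63.2 -39. ] [ 1.21804963 -0.4295123   0.61526941]
```

```bash
python3 - <<'E'
from h import *
im,d=imaging.capture('scene')
a=np.hstack([cv2.imread('pics/w2.png')[0:300],cv2.resize(im[130:270,200:400,::-1],None,fx=2.14,fy=2.143)[:300,:288]]);cv2.imwrite('pics/b.png',a)
E
```

```text
(no output)
```

View pics/b.png

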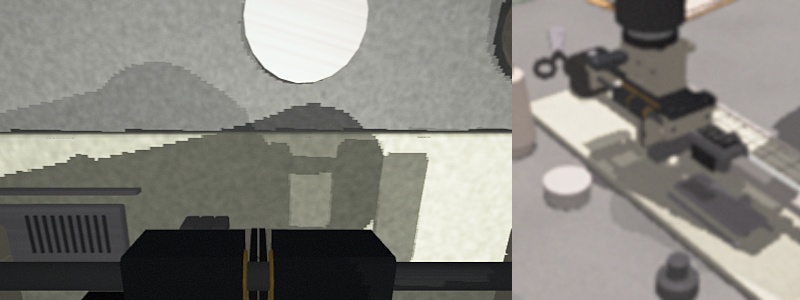

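```bash
cat >> w.py <<'E'
ext('lug2',(L[:,2]>.055)&(L[:,2]<.075)&(L[:,0]>.05)&(L[:,0]<.081)&(L[:,1]>p@ey+.008)&(L[:,1]<.2))
E
python3 w.py w3|tail -2
```

```text
tcp local [ 62.9 -39.3] [-0.45339257 -0.29549704  0.295046  ]
lug2 536 [[72.9, -28.0, 55.1], [77.5, -11.9, 62.7], [78.2, 0.4, 68.7]]
```

```bash
python3 -m handwheel '[[1,0,1.5,0,0],[1,-0.1,3.2,0,0],[1,-0.1,4.9,0,0],[1,-0.2,6.6,0,0],[1,-0.2,8.3,0,0],[1,-0.3,9.7,0,0],[1,-0.3,10.7,0,0],[1,-0.3,11.2,0,0]]'; python3 w.py w4|tail -3; python3 -m handwheel '[[1,0,0,-0.5,0],[1,0,0,-1,0],[1,0,0,-1.4,0],[1,0,0,-1.4,0]]'
```

```text
time_s: 5.7
tcp_pos: [0.5454, 0.0477, 0.0525]
eef_rot: [180.0, 0.0, 1.6]
contact_force: [-2.9, -3.0, -0.1]
gripper_width: 0.0003
gripper_force: 1.4
board 21812 [[90.3, -82.8, 15.0], [105.5, 56.9, 18.9], [119.5, 197.4, 20.5]]
tcp local [63.7 73.3] [ 0.54624518  0.24047577 -0.20359002]
lug2 487 [[72.9, 83.9, 55.2], [77.3, 100.0, 62.4], [77.9, 112.2, 68.4]]
time_s: 6.25
tcp_pos: [0.5459, 0.0469, 0.0385]
eef_rot: [180.0, -0.0, 1.6]
contact_force: [-0.4, 0.1, 3.0]
gripper_width: 0.0004
gripper_force: 2.9
```

```bash
python3 -m handwheel '[[1,0,0,-0.4,0],[1,0,0,-0.8,0],[1,0,0,-0.9,0],[1,0,0,-0.9,0]]'
```

```text
time_s: 6.75
tcp_pos: [0.546, 0.0469, 0.0301]
eef_rot: [180.0, -0.0, 1.6]
contact_force: [-1.7, -1.2, 7.9]
gripper_width: 0.0005
gripper_force: 4.7
```

```bash
python3 -m handwheel '[[1,0,0.7,0,0],[1,0,1.4,0,0],[1,-0.1,2.1,0,0],[1,-0.1,2.8,0,0],[1,-0.1,3.5,0,0],[1,-0.1,4.2,0,0],[1,-0.1,4.9,0,0],[1,-0.1,5.3,0,0]]';python3 w.py w5|tail -2
```

```text
time_s: 7.75
tcp_pos: [0.5443, 0.0988, 0.0301]
eef_rot: [179.9, 0.0, 1.6]
contact_force: [-1.4, -6.2, 9.5]
gripper_width: 0.0006
gripper_force: 5.0
board 20799 [[90.3, -15.3, 14.9], [105.4, 90.7, 18.9], [119.5, 197.8, 20.4]]
tcp local [ 63.7 124.5] [-1.27538409 -4.94155843  8.15402149]
```

```bash
python3 -m handwheel '[[1,0,0.2,0,0],[1,0,0.4,0,0],[1,0,0.6,0,0],[1,0,0.6,0,0]]'; python3 -m handwheel '[[1,0,0.2,0,0],[1,0,0.3,0,0],[1,0,0.3,0,0]]'
```

```text
time_s: 8.3
tcp_pos: [0.5442, 0.1034, 0.03]
eef_rot: [179.8, 0.1, 1.6]
contact_force: [1.4, -13.8, 10.8]
gripper_width: -0.0
gripper_force: 10.1
time_s: 8.68
tcp_pos: [0.544, 0.1037, 0.0301]
eef_rot: [179.6, 0.2, 1.6]
contact_force: [5.9, -29.2, 10.8]
gripper_width: 0.0002
gripper_force: 16.4
```

The head is on the bumper: the force rose to 29 N with almost no further motion. I'll back off the lug first, then lift.

```bash
python3 -m handwheel '[[1,0,-0.5,0,0],[1,0,-0.9,0,0],[1,0,-1,0,0],[1,0,-1,0,0]]'; python3 -m handwheel '[[1,0,0,0.7,0],[1,0,0,1.4,0],[1,0,0,3,0],[1,0,0,8,0],[1,0,-4,13,0],[1,0,-8,18,0],[1,-4,-10,20,0],[1,-4,-10,20,0]]'; python3 w.py w6
python3 - <<'E'
from h import *
im,d=imaging.capture('top');a=im[110:310,100:380,::-1];cv2.imwrite('pics/c.png',cv2.resize(a,None,fx=2.8,fy=2.8,interpolation=cv2.INTER_CUBIC))
E
```

```text
time_s: 9.18
tcp_pos: [0.5458, 0.0999, 0.0304]
eef_rot: [-179.9, -0.1, 1.6]
contact_force: [-0.9, 1.9, 6.6]
gripper_width: 0.0005
gripper_force: 3.5
time_s: 10.18
tcp_pos: [0.5032, -0.0025, 0.2326]
eef_rot: [-179.9, -0.2, 1.5]
contact_force: [-0.0, -0.2, -0.6]
gripper_width: 0.0007
gripper_force: 0.0
[ 0.5032 -0.0025  0.2326] [-179.92   -0.22    1.51] [-0.  -0.2 -0.6]
rail 1928 [0.1914973  0.47051396]
head 2734 [[-23.0, 151.5, 81.1], [0.8, 185.0, 83.9], [21.7, 219.3, 87.9]]
lug 802 [[42.3, 147.6, 60.9], [58.8, 157.5, 67.5], [74.9, 171.2, 70.5]]
plate 4322 [[29.8, 41.9, 39.3], [56.0, 94.7, 41.2], [78.8, 153.9, 43.0]]
brkt+ 2576 [[-32.6, 240.7, 80.2], [-0.4, 267.7, 84.9], [32.1, 294.8, 87.6]]
board 9365 [[90.1, -196.2, 16.5], [104.6, -1.0, 18.9], [118.9, 195.7, 20.8]]
tcp local [20.3 24.7] [-0.29003525  0.39398205 -0.13883709]
lug2 718 [[50.4, 147.6, 55.9], [64.0, 156.9, 67.4], [77.0, 171.0, 70.5]]
```

View pics/w6.png

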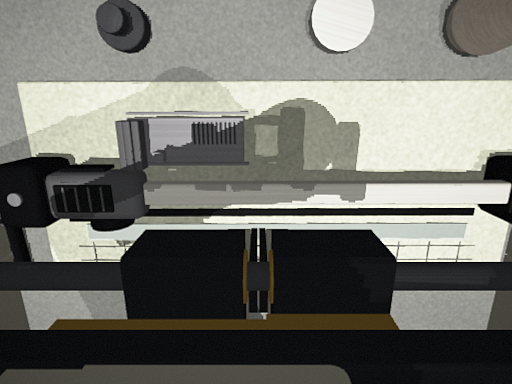

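The head at (95,195) is against the end bracket. Its lug back is at y≈147 mm, so travel is about 0.394. The plate is back at its original height (41.2 mm measured, same as before the press).

```bash
python3 -c "
from plant import r
print(r.close_job())"
```

```text
the job is handed in; nothing more can be done
None
```

The cutter head is parked on the end bracket's bumper (travel about 0.394 m), the catch has sprung up behind the lug, the arm is clear, and the job was handed in after about 10 s of robot time; the hand-in call returned no verdict.

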